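# Stamp a request form as received

## Task

Take the pre-inked stamp out of its holder and stamp the top request form inside its red box, right way up: set the stamp down gently, press it straight down with firm, even force until the die marks the paper, keep it pressed about half a second without sliding or rocking, then lift it straight off. Put the stamp back in its holder, standing fully home, and let go; do not push the clipboard about and leave the tube rack, timer and bottle alone.

Things in the scene. Friction and masses are not known exactly. Their poses are not given: they have to be found in the camera images.
- stamp: Black skirt of the pre-inked hand stamp: open-bottomed box 40 mm (x) by 62 mm (y), 26 mm high, 130 to 180 g with its handle, upright in the holder at the start. Origin: centre of the skirt's lower rim, which rests on the paper or the holder's floor; z up. Its front (-x side, white T mark) is the bottom edge of the print and at the start looks along world -x (the robot's side) within 25 degrees
- stamp_handle: Green handle, sliding down in the skirt on a spring. Origin: centre of the upright grip bar, 26 mm thick (x), 50 mm wide (y), 46 mm tall. Handle up, this lies 62 mm above the skirt's lower rim, bar top 85 mm, bar foot 39 mm above it, on a black shoulder 36 x 58 x 5 mm. Grip the bar across its 26 mm. White marks on the bar's top and side show the front (-x)
- stamp_die (a point): Centre of the face of the inked die, 26 x 48 mm, fixed under the handle; 5.5 mm inside the rim while the handle is up. The spring takes about 4 N to start, 8 N when the die meets the paper; then its foam cushion gives only 1 mm per 12 N. A good print takes 14 to 18 N of push in all (4 N or more of it on the die) for half a second; above 22 N it bleeds. Only the die marks, not the skirt
- stamp_front (a point): Middle of the front lower edge of the stamp's skirt, 20 mm in front (-x) of the skirt's centre
- clipboard: Loose blue storage clipboard, 250 mm (x) by 180 mm (y) by 22 mm high, about 0.8 kg, lying flat, with a pad of white request forms on its lid. Origin: centre of its underside; z up. +x is the top of the form, held by a steel clip 110 mm wide that stands 22 mm above the lid, 83 mm and more from the centre
- box (a point): Centre of the red box printed on the form (inside 38 mm in x, 60 mm in y), but given down at the lid, 22 mm above the clipboard's underside: the pad on the lid is 3 to 12 mm thick, differs every time and is not measured, so find the paper by feel. Axes as the clipboard's; -x is the bottom edge of the print. Die wholly inside: stamp centre within 4 mm of the box's, square within 5 degrees
- holder: Grey tray stuck to the bench in which the stamp stands, 70 mm (x) by 92 mm (y). Origin: centre of its underside. Inner floor 4 mm above the bench; recess 44 mm (x) by 66 mm (y), 8 mm deep, with a flared lip up to 15 mm above the bench: 2 mm of play all round the stamp, whose front stands to the holder's -x
- tube_rack: Bystander: white rack 50 x 94 mm with eight capped tubes, 87 mm high. Origin: centre of its underside
- timer: Bystander: white digital timer, 60 x 72 x 16 mm. Origin: centre of its underside
- reagent: Bystander: amber bottle 56 mm in diameter, 105 mm high. Origin: centre of its underside
Things that resemble listed ones, but are neither listed nor needed, are in the scene too. What is shaped like the stamp but blue or purple is not meant. What is shaped like the holder but brown is not meant.

How it is judged:
On the way, in this order (a step that is already met when the one before it is completed fails the run):
1. the die is pressed on the form inside the red box, square and right way up, with at least 4 N, for 0.4 s (contact force between stamp_handle and clipboard above 4 N and x of stamp in the frame of box between -0.005 and 0.005 m and y of stamp in the frame of box between -0.005 and 0.005 m and angle between the x axis of stamp and the x axis of box, either way round below 0.1 rad and x of stamp_front in the frame of box below 0 m and angle between the z axis of stamp and the z axis of clipboard, either way round below 0.03 rad), for 0.4 s.
2. the stamp is lifted clear of the form (rim 25 mm or more above the clipboard's lid) (z of stamp in the frame of box above 0.025 m and contact force between stamp and clipboard below 0.1 N), for 0.1 s.
At the end, for the whole second after the job is handed in: The form has been stamped, and the stamp stands upright in its holder, fully home on its floor (within 2 mm) and within 4 mm of its centre, front the same way as at the start, released and at rest (horizontal distance between stamp and holder below 0.004 m and z of stamp in the frame of holder between 0.002 and 0.006 m and angle between stamp's own z axis and vertical below 0.05 rad and x of stamp_front in the frame of holder below 0 m and linear speed of stamp below 0.01 m/s and contact force between stamp and the fingers below 0.05 N); the robot touches nothing.
It fails at once if the die touches the form outside the red box (centre off by more than 5 mm, turned by more than 0.1 rad or upside down) or tilted by more than 0.04 rad (contact force between stamp_handle and clipboard above 0.5 N and (x of stamp in the frame of box above 0.005 m or x of stamp in the frame of box below -0.005 m or y of stamp in the frame of box above 0.005 m or y of stamp in the frame of box below -0.005 m or angle between the x axis of stamp and the x axis of box, either way round above 0.1 rad or x of stamp_front in the frame of box above 0 m or angle between the z axis of stamp and the z axis of clipboard, either way round above 0.04 rad)).
It fails at once if the stamp slides (over 6 mm/s) or twists (over 0.2 rad/s) while its die is on the form (contact force between stamp_handle and clipboard above 0.5 N and (linear speed of stamp above 0.006 m/s or angular speed of stamp above 0.2 rad/s)).
It fails at once if the stamp is pressed on the form with more than 24 N (contact force between stamp and clipboard above 24 N).
It fails at once if the clipboard is pushed more than 10 mm (distance of clipboard from where it was at the start of the episode above 0.01 m).
It fails at once if the tube rack, timer or bottle is moved more than 15 mm or the bottle or rack is tipped (distance of any of tube_rack, timer, reagent from where it was at the start of the episode above 0.015 m or angle between any of tube_rack, reagent's own z axis and vertical above 0.3 rad).
It also fails if it takes over 64 s, if anything falls off the work surface, if the arm or the gripper's body presses on something with over 40 N, if the wrist force passes 120 N, or if a joint passes its speed limit or range.

## Robot

A 6-joint arm with a two-finger parallel gripper is mounted at the origin on the work surface. World frame = base frame: x ahead of the robot, y to its left, z up, the work surface at z = 0. Lengths are in m, angles in rad, forces in N, time in s.
With the tool pointing down it reaches from about 0.3 to 0.775 m from the base axis. Payload 14.6 kg.
Tool frame: the origin (TCP) lies midway between the tips of the shut fingers; the grasp point (between the pads) lies 19 mm behind it; z points along the fingers, y is the line along which they close (so a half turn about z gives the same grasp; the last joint's range is limited). The gripper opens to 94 mm and grips with 3 to 60 N. Pads are 16 mm wide; open, the fingers measure 119 mm over their backs; the gripper's body (75 mm by 177 mm) begins 78 mm behind the grasp point.
Start: joints at [-1.255, 0.3, 1.521, -0, 1.321, -0.067], TCP at [0.205, -0.51, 0.205] pointing down, gripper open.
Joint ranges: [-3.03, 3.03], [-0.79, 2.21], [0.23, 2.52], [-1.04, 4.18], [0, 3.07], [-2.55, 2.55]. Speed limits (rad/s): [2.22, 2.22, 2.57, 3.14, 3.14, 3.14].

## Interface

Orientations are given as [roll, pitch, yaw] about the fixed x, y, z axes, in that order (R = Rz(yaw) Ry(pitch) Rx(roll)).
In Python, from station import telemetry, optics, ctrl gives the robot as it stands.
- The arm moves only by the tool carry_out, never from a script. Its argument "plan" is a list that holds one entry, the list of rows, each a list of 7 numbers: the shift along the tool's x, y, z in mm, then the turn, a rotation vector about the tool's x, y, z in rad, then the finger opening in mm, from 0 to 94. A call has 1 to 20 rows; each row shifts and turns the commanded pose from where the row before left it, along the tool's axes as they then stand; what a row does not reach is not made up. A row lasts 1/12 s, in which the tool goes at most 41.7 mm and 7.16 degrees, less where a joint would pass 70% of its speed; a pose out of reach is approached as far as the arm can. A call with a gripper value outside its range is refused whole. The fingers move at their own pace and stop on an object; "squeeze" is the grip in N (left out, the last holds). Time passes only in rows, so rows that do not move let the fingers close. It gives the time, the measured TCP pose, the force, the opening and the grip force at its end, in the units of the state.
- telemetry.get_obs(): the state, without advancing time (a new reading comes with each control period).
- optics.camera(name): name is "scene" or "top" or "wrist"; returns a dict with "pixels" (384x512x3 uint8, red, green, blue), "intrinsics" (3x3 intrinsics, pixels), "origin" and "rotation" of the camera in the world. Camera axes: x right, y down, z forward; pixel columns grow to the right and rows downward; lengths in m; the calibration is good to about 2 mm. A picture is of the moment at which its call begins. There is no depth.
- ctrl.hand_in(): hands the job in; it is judged then, once.
The state is a dict: "time_s": time; "qpos": joint angles; "joint_vel": joint speeds; "tau": joint torques, N m; "ee_pos": TCP position; "eef_rot": TCP orientation; "force": force on the tool from outside, world axes, zero at the start; "moment": the same for the moment, N m; "grip_width": finger opening in m; "grip_force": force on a finger pad.
Only numpy, scipy, OpenCV 4.12 (cv2) and the standard library are available. Lean on these libraries where they do the work, as an engineer would, in place of code of your own. Each camera call takes 0.05 s, during which the arm holds its last target. There are 200 camera calls.

## Working session

There is one attempt and no reset: what is moved stays moved. The work goes in short steps, Python scripts to look and compute and a tool call to move; the robot and the scene stay as the last step left them, time stands still between calls to the robot, and variables do not carry over. Pictures are saved under pics/ and viewed, at most 11 in all, crops included, and the job is handed in when it is done.

Besides the shell and the picture viewer there is one more tool, called after ">>>" by a JSON object that holds its "op" and its "data". carry_out: Moves the arm, as the interface text tells. Its arguments: {"type":"object","properties":{"plan":{"type":"array","items":{"type":"array","items":{"type":"array","items":{"type":"number"}}}},"squeeze":{"type":"number"}},"required":["plan"]}

```bash
mkdir -p pics; ls; cat > h.py <<'E'
import numpy as np, cv2
from station import telemetry, optics, ctrl
def snap(n,f):
    c=optics.camera(n); np.savez(f'pics/{f}.npz',**c); cv2.imwrite(f'pics/{f}.png',cv2.cvtColor(c['pixels'],cv2.COLOR_RGB2BGR)); return c
def load(f): return dict(np.load(f'pics/{f}.npz'))
def px2w(c,u,v,z):
    d=c['rotation']@np.linalg.inv(c['intrinsics'])@np.array([u,v,1.]); o=c['origin']; return o+d*(z-o[2])/d[2]
def w2px(c,p):
    q=c['intrinsics']@(c['rotation'].T@(np.array(p)-c['origin'])); return q[:2]/q[2]
def crop(f,u0,v0,u1,v1,s,out):
    im=cv2.imread(f'pics/{f}.png')[v0:v1,u0:u1]; cv2.imwrite(f'pics/{out}.png',cv2.resize(im,None,fx=s,fy=s,interpolation=cv2.INTER_CUBIC))
E
python3 - <<'E'
from h import *
a=snap('top','top0');b=snap('scene','sc0')
for c in (a,b): print(c['origin'],c['rotation'].round(3),c['intrinsics'][0])
print(telemetry.get_obs())
A=np.hstack([cv2.imread('pics/top0.png')]);cv2.imwrite('pics/t0.png',cv2.resize(A,(800,600),interpolation=cv2.INTER_CUBIC))
E
```

```text
pics
[0.42570885 0.07018137 1.26813114] [-3.016  0.011 -1.575] [483.77032538   0.         259.66689568]
[ 1.40311579 -0.01908603  0.88700352] [-2.331 -0.014  1.502] [444.41747645   0.         256.58214528]
{'time_s': 0.1, 'qpos': array([-1.25460797e+00,  3.00414311e-01,  1.52149327e+00, -1.17039816e-05,
        1.32070446e+00, -6.65835278e-02]), 'joint_vel': array([-0.00111684, -0.00114184, -0.00127285,  0.00011447, -0.00073551,
       -0.00143209]), 'tau': array([ 2.67878619e-03, -5.32636106e+01, -3.53278828e+01,  7.10420567e-02,
        2.34979566e-02, -6.90678098e-05]), 'ee_pos': array([ 0.20535343, -0.509981  ,  0.20495463]), 'eef_rot': array([-3.14057477e+00, -5.65123565e-05,  3.82774760e-01]), 'force': array([-0.98162216, -0.51773168, -0.25904311]), 'moment': array([-0.01492286, -0.0350366 , -0.0250305 ]), 'grip_force': 0.0, 'grip_width': 0.09410467840305582}
```

View pics/t0.png

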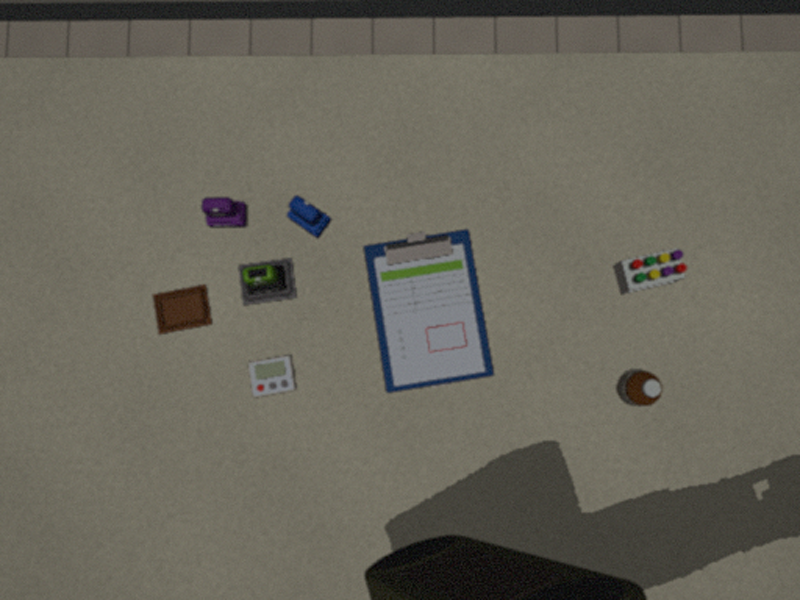

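View pics/sc0.png

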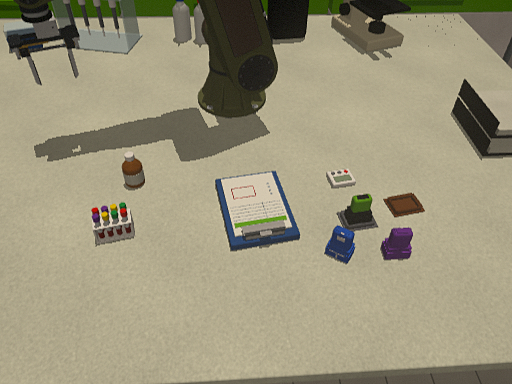

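Top view (800x600 picture): stamp candidates are green/black (262,277), blue (310,215) and purple (225,212). Holder candidates are grey (267,282) and brown (183,309). By the description I choose the green stamp in the grey holder. The clipboard is at (430,310) with its red box at (447,337), and the timer at (271,376) is close to the holder. The camera rotation comes as roll/pitch/yaw.

```bash
sed -i 's/^def load.*/from scipy.spatial.transform import Rotation as Ro\ndef load(f):\n    c=dict(np.load(f"pics\/{f}.npz")); c["rotation"]=Ro.from_euler("xyz",c["rotation"]).as_matrix(); return c/' h.py
python3 - <<'E'
from h import *
c=load('top0'); s=512/800
for n,u,v,z in [('stamp',262,272,.089),('holder',267,282,.015),('box',447,337,.028),('cb',429,310,.022),('timer',271,376,.016),('blue',310,215,.05),('rack',655,270,.05),('bott',642,388,.06)]:
    print(n,px2w(c,u*s,v*s,z).round(3))
d=load('sc0'); print(px2w(d,243,192,.028), w2px(d,px2w(c,447*s,337*s,.028)))
im=cv2.imread('pics/top0.png')
A=cv2.resize(im[155:205,140:200],None,fx=8,fy=8,interpolation=cv2.INTER_CUBIC)
B=cv2.resize(im[140:255,225:325],None,fx=5,fy=5,interpolation=cv2.INTER_CUBIC)[:600]
print(A.shape,B.shape)
B2=np.zeros((600,300,3),np.uint8); im2=cv2.imread('pics/sc0.png')[185:235,330:380]; B2[:300]=cv2.resize(im2,(300,300),interpolation=cv2.INTER_CUBIC)
C=np.zeros((600,800,3),np.uint8);C[:575,:500]=B;C[:,500:]=B2
A=cv2.resize(im[155:205,150:200],(300,300),interpolation=cv2.INTER_CUBIC);C[300:,500:]=A
cv2.imwrite('pics/c1.png',C)
E
```

```text
stamp [0.619 0.31  0.089]
holder [0.614 0.317 0.015]
box [0.519 0.016 0.028]
cb [0.565 0.045 0.022]
timer [0.457 0.307 0.016]
blue [0.721 0.241 0.05 ]
rack [ 0.625 -0.322  0.05 ]
bott [ 0.435 -0.29   0.06 ]
[0.52405982 0.01579981 0.028     ] [242.98521622 190.8321357 ]
(400, 480, 3) (575, 500, 3)
```

View pics/c1.png

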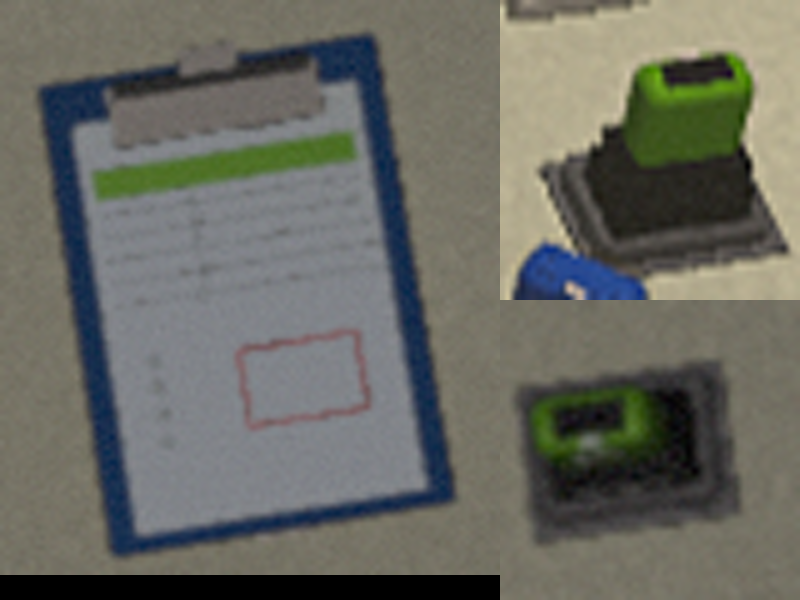

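The left crop shows the clipboard turned about +0.155 rad, with clean red box corners at (238,347), (358,330), (370,408) and (249,428). The right crops confirm a green stamp in the grey holder (yaw about +0.12), with its white front mark towards the robot. I'll go above the box first with the tool yaw at about 1.69.

>>> {"op": "carry_out", "data": {"plan": [[[0,0,-4,0,0,-0.119,94],[0,0,-4,0,0,-0.119,94],[0,0,-4,0,0,-0.119,94],[0,0,-4,0,0,-0.119,94],[0,0,-4,0,0,-0.119,94],[0,0,-4,0,0,-0.119,94],[0,0,-4,0,0,-0.119,94],[0,0,-4,0,0,-0.119,94],[0,0,-4,0,0,-0.119,94],[0,0,-4,0,0,-0.119,94],[0,0,-4,0,0,-0.119,94]]]}}

```text
time_s: 1.02
ee_pos: [0.2054, -0.5101, 0.2493]
eef_rot: [-3.141, -0.001, 1.698]
force: [0.4, -0.8, 0.0]
grip_width: 0.0941
grip_force: 0.0
```

>>> {"op": "carry_out", "data": {"plan": [[[26.3,18,0,0,0,0,94],[26.3,18,0,0,0,0,94],[26.3,18,0,0,0,0,94],[26.3,18,0,0,0,0,94],[26.3,18,0,0,0,0,94],[26.3,18,0,0,0,0,94],[26.3,18,0,0,0,0,94],[26.3,18,0,0,0,0,94],[26.3,18,0,0,0,0,94],[26.3,18,0,0,0,0,94],[26.3,18,0,0,0,0,94],[26.3,18,0,0,0,0,94],[26.3,18,0,0,0,0,94],[26.3,18,0,0,0,0,94],[26.3,18,0,0,0,0,94],[26.3,18,0,0,0,0,94],[26.3,18,0,0,0,0,94],[26.3,18,0,0,0,0,94],[0,0,0,0,0,0,94],[0,0,0,0,0,0,94]]]}}

```text
time_s: 2.68
ee_pos: [0.47, -0.0001, 0.2489]
eef_rot: [-3.14, -0.0, 1.694]
force: [-0.3, -0.2, 0.3]
grip_width: 0.0941
grip_force: 0.0
```

```bash
python3 - <<'E'
from h import *
snap('wrist','w1'); c=load('w1'); snap('top','t1')
print(c['origin'],c['rotation'].round(3),c['intrinsics'])
o=telemetry.get_obs(); print(o['ee_pos'],o['eef_rot'],o['force'])
crop('w1',0,0,512,384,1.5625,'w1b')
E
```

```text
[0.4607195  0.08230613 0.42663424] [[ 0.992  0.117  0.035]
 [ 0.123 -0.951 -0.285]
 [-0.     0.288 -0.958]] [[324.13117527   0.         255.13921817]
 [  0.         324.13117527 192.3508593 ]
 [  0.           0.           1.        ]]
[ 0.46958569 -0.00157328  0.24923538] [-3.14098611e+00  6.32364060e-05  1.69178706e+00] [-0.19893088 -0.66895495 -0.59602471]
```

View pics/w1b.png

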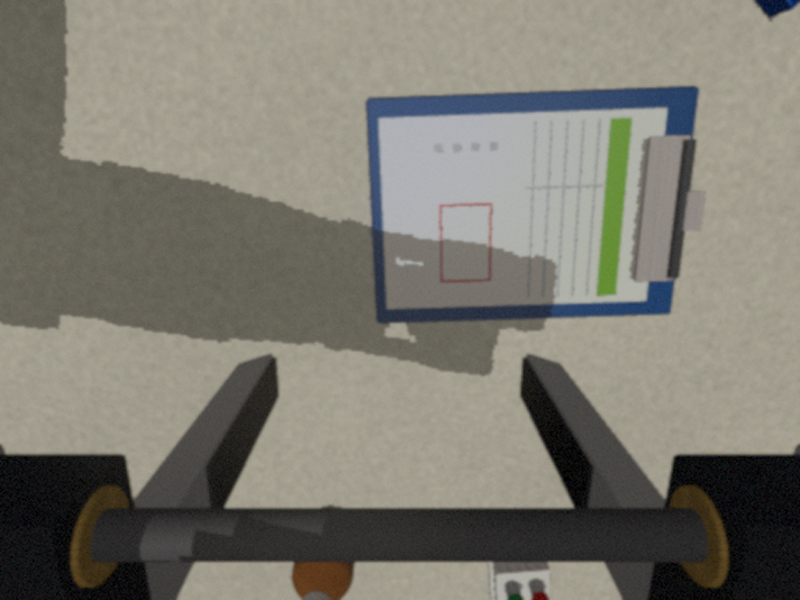

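Wrist view: red box corners at (440,204), (491,203), (491,282) and (440,282) in the 800x600 picture. Next I'll move to where the wrist camera sees the holder.

>>> {"op": "carry_out", "data": {"plan": [[[16.6,18.4,0,0,0,0,94],[16.6,18.4,0,0,0,0,94],[16.6,18.4,0,0,0,0,94],[16.6,18.4,0,0,0,0,94],[16.6,18.4,0,0,0,0,94],[16.6,18.4,0,0,0,0,94],[16.6,18.4,0,0,0,0,94],[16.6,18.4,0,0,0,0,94],[0,0,0,0,0,0,94],[0,0,0,0,0,0,94],[0,0,0,0,0,0,94]]]}}

```text
time_s: 3.7
ee_pos: [0.5998, 0.1471, 0.2494]
eef_rot: [-3.141, 0.0, 1.691]
force: [-0.3, 0.0, 0.1]
grip_width: 0.0943
grip_force: 0.0
```

```bash
python3 - <<'E'
from h import *
def rep(n,P):
    P=np.array(P); e=(P[1]-P[0]+P[2]-P[3])[:2]; f=(P[1]-P[2]+P[0]-P[3])[:2]
    print(n,P.mean(0).round(4),'edge angs',np.arctan2(e[1],e[0]).round(3),np.arctan2(f[1],f[0]).round(3),'len',(np.linalg.norm(e)/2).round(4),(np.linalg.norm(f)/2).round(4))
c=load('w1'); s=512/800
rep('box w',[px2w(c,u*s,v*s,.029) for u,v in [(440,204),(491,203),(491,282),(440,282)]])
t=load('top0')
rep('box t',[px2w(t,225+u/5,140+v/5,.029) for u,v in [(238,347),(358,330),(370,408),(249,428)]])
rep('cb t',[px2w(t,225+u/5,140+v/5,.022) for u,v in [(42,88),(375,36),(455,498),(115,555)]])
rep('cb w',[px2w(c,u*s,v*s,.022) for u,v in [(367,99),(697,87),(670,313),(377,322)]])
rep('hold t',[px2w(t,150+(u-500)/6,155+(v-300)/6,.015) for u,v in [(515,388),(722,362),(742,515),(533,543)]])
snap('wrist','w2'); o=telemetry.get_obs(); print(o['ee_pos'],o['eef_rot'])
crop('w2',0,0,512,384,1.5625,'w2b')
E
```

```text
box w [0.522  0.0171 0.029 ] edge angs 0.132 1.732 len 0.0404 0.0629
box t [0.5195 0.0169 0.029 ] edge angs -1.423 0.133 len 0.0625 0.0412
cb t [0.5652 0.0458 0.022 ] edge angs -1.415 0.154 len 0.1767 0.2453
cb w [0.5674 0.0467 0.022 ] edge angs 0.156 1.729 len 0.2455 0.176
hold t [0.6149 0.3153 0.015 ] edge angs -1.446 0.14 len 0.0917 0.0688
[0.59971658 0.14713653 0.24969257] [3.14154761e+00 1.07851155e-04 1.69048780e+00]
```

View pics/w2b.png

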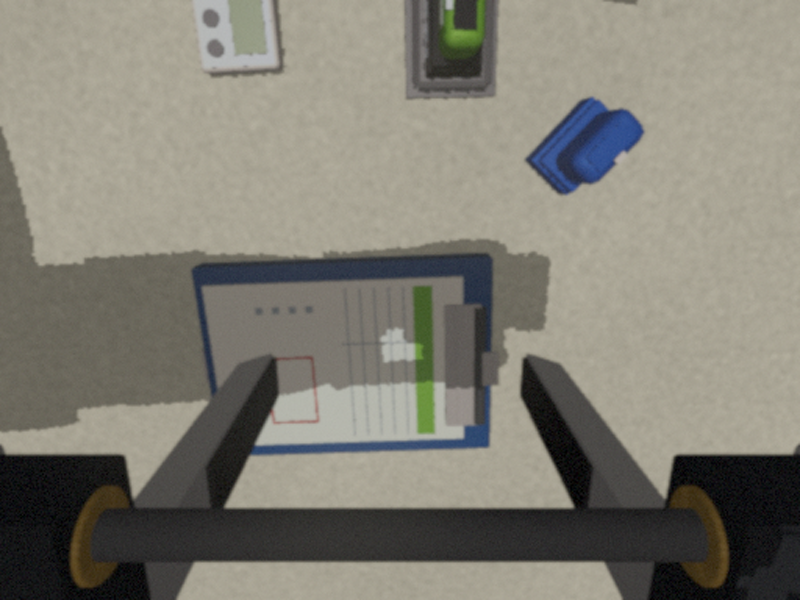

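The wrist view cuts the stamp off at the top (462,40), so I'll move 75 mm further.

>>> {"op": "carry_out", "data": {"plan": [[[25,0,0,0,0,0,94],[25,0,0,0,0,0,94],[25,0,0,0,0,0,94],[0,0,0,0,0,0,94],[0,0,0,0,0,0,94],[0,0,0,0,0,0,94]]]}}

```text
time_s: 4.25
ee_pos: [0.591, 0.2217, 0.2497]
eef_rot: [3.141, 0.0, 1.691]
force: [0.3, -0.1, -0.6]
grip_width: 0.0939
grip_force: 0.0
```

```bash
python3 - <<'E'
from h import *
snap('wrist','w3'); o=telemetry.get_obs(); print(o['ee_pos'],o['eef_rot'])
crop('w3',200,20,400,170,4,'w3b')
E
```

```text
[0.59108036 0.22155891 0.24973685] [3.14130915e+00 1.22177399e-04 1.69059355e+00]
```

View pics/w3b.png

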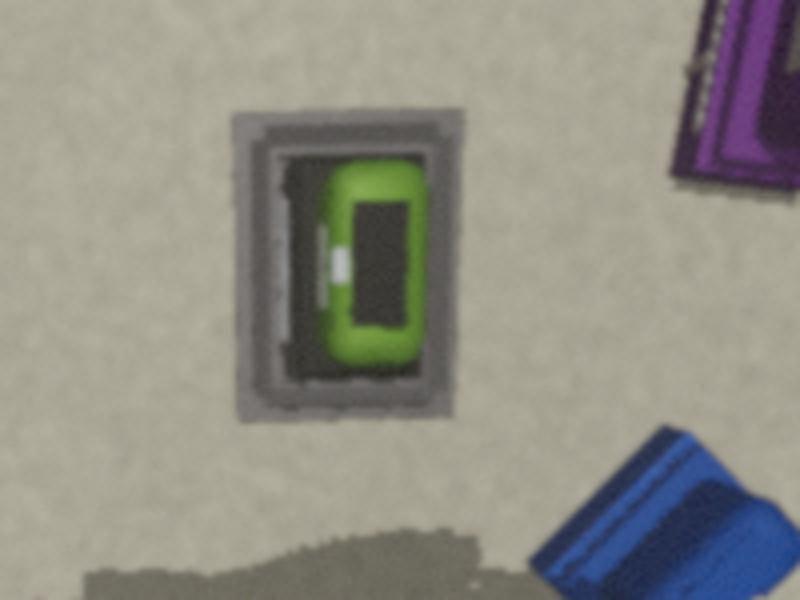

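The close crop confirms the choice: a green bar (327–427, 158–365), white front mark at (340,265) on the robot side, in the grey holder with corners (233,112), (463,110), (453,418), (238,421).

```bash
cat >> h.py <<'E'
def rep(n,P):
    P=np.array(P); e=(P[1]-P[0]+P[2]-P[3])[:2]; f=(P[1]-P[2]+P[0]-P[3])[:2]
    print(n,P.mean(0).round(4),'edge angs',np.arctan2(e[1],e[0]).round(3),np.arctan2(f[1],f[0]).round(3),'len',(np.linalg.norm(e)/2).round(4),(np.linalg.norm(f)/2).round(4))
E
python3 - <<'E'
from h import *
c=load('w3'); g=lambda L,z:[px2w(c,200+u/4,20+v/4,z) for u,v in L]
rep('holder rim?',g([(233,112),(463,110),(453,418),(238,421)],.015))
rep('holder base',g([(233,112),(463,110),(453,418),(238,421)],.0))
rep('inset',g([(353,203),(406,203),(404,327),(352,327)],.089))
rep('bar',g([(330,158),(427,158),(423,365),(330,365)],.085))
o=telemetry.get_obs(); R=Ro.from_euler('xyz',o['eef_rot']).as_matrix(); print((R.T@(c['origin']-o['ee_pos'])).round(4), (R.T@c['rotation']).round(4))
E
```

```text
holder rim? [0.619  0.3173 0.015 ] edge angs 0.13 1.71 len 0.0673 0.0888
holder base [0.6204 0.3177 0.    ] edge angs 0.13 1.71 len 0.0697 0.0921
inset [0.6201 0.3169 0.089 ] edge angs 0.12 1.713 len 0.013 0.0293
bar [0.6201 0.3175 0.085 ] edge angs 0.12 1.715 len 0.0238 0.0494
[ 0.0831  0.0006 -0.1777] [[-3.000e-04 -9.577e-01 -2.877e-01]
 [ 1.000e+00 -5.000e-04  6.000e-04]
 [-7.000e-04 -2.877e-01  9.577e-01]]
```

>>> {"op": "carry_out", "data": {"plan": [[[22.9,10.1,0,0,0,-0.01,94],[22.9,10.1,0,0,0,0,94],[22.9,10.1,0,0,0,0,94],[22.8,10,0,0,0,0,94],[0,0,20,0,0,0,94],[0,0,20,0,0,0,94],[0,0,20,0,0,0,94],[0,0,20,0,0,0,94],[0,0,20,0,0,0,94],[0,0,20,0,0,0,94],[0,0,20,0,0,0,94],[0,0,20,0,0,0,94],[0,0,20,0,0,0,94],[0,0,10,0,0,0,94],[0,0,7,0,0,0,94],[0,0,0,0,0,0,94],[0,0,0,0,0,0,94]]]}}

```text
time_s: 5.72
ee_pos: [0.6197, 0.3186, 0.0533]
eef_rot: [3.141, -0.0, 1.701]
force: [-0.3, -0.6, 0.0]
grip_width: 0.094
grip_force: 0.0
```

>>> {"op": "carry_out", "data": {"plan": [[[0,0,0,0,0,0,34],[0,0,0,0,0,0,34],[0,0,0,0,0,0,34],[0,0,0,0,0,0,34],[0,0,0,0,0,0,34],[0,0,0,0,0,0,30],[0,0,0,0,0,0,28],[0,0,0,0,0,0,26],[0,0,0,0,0,0,24],[0,0,0,0,0,0,20],[0,0,0,0,0,0,20],[0,0,0,0,0,0,20]]], "squeeze": 10}}

```text
time_s: 6.72
ee_pos: [0.6192, 0.3188, 0.0524]
eef_rot: [-3.142, -0.0, 1.702]
force: [0.1, -0.9, -0.5]
grip_width: 0.026
grip_force: 10.0
```

Gripped at 26 mm width. Now a firmer squeeze and a straight lift.

>>> {"op": "carry_out", "data": {"plan": [[[0,0,0,0,0,0,10],[0,0,0,0,0,0,10],[0,0,0,0,0,0,10],[0,0,-5,0,0,0,10],[0,0,-8,0,0,0,10],[0,0,-15,0,0,0,10],[0,0,-20,0,0,0,10],[0,0,-25,0,0,0,10],[0,0,-25,0,0,0,10],[0,0,-20,0,0,0,10],[0,0,0,0,0,0,10],[0,0,0,0,0,0,10],[0,0,0,0,0,0,10]]], "squeeze": 45}}

```text
time_s: 7.8
ee_pos: [0.6188, 0.3186, 0.1691]
eef_rot: [-3.14, 0.0, 1.702]
force: [0.2, 0.4, -2.9]
grip_width: 0.0257
grip_force: 45.0
```

```bash
python3 - <<'E'
from h import *
o=telemetry.get_obs(); print(o['ee_pos'],o['eef_rot'],o['force'],o['moment'])
y=o['eef_rot'][2]; d=np.array([.5215,.0185])-o['ee_pos'][:2]; tx=np.array([np.cos(y),np.sin(y)]);ty=np.array([np.sin(y),-np.cos(y)])
print(d@tx*1e3,d@ty*1e3, 'turn z',y-(np.pi/2+.152))
E
```

```text
[0.61875602 0.3186074  0.16909033] [-3.13987401e+00  4.96385969e-04  1.70177517e+00] [ 0.24547787  0.39281572 -2.86297035] [-0.00308481 -0.08759448 -0.03343408]
-284.83475229295055 -135.61839824632364 turn z -0.02102116120889308
```

>>> {"op": "carry_out", "data": {"plan": [[[-15,-7,0,0,0,0,10],[-20.8,-9.9,0,0,0,0,10],[-20.8,-9.9,0,0,0,0,10],[-20.8,-9.9,0,0,0,0,10],[-20.8,-9.9,0,0,0,0,10],[-20.8,-9.9,0,0,0,0,10],[-20.8,-9.9,0,0,0,0,10],[-20.8,-9.9,0,0,0,0,10],[-20.8,-9.9,0,0,0,0,10],[-20.8,-9.9,0,0,0,0,10],[-20.8,-9.9,0,0,0,0,10],[-20.8,-9.9,0,0,0,0,10],[-20.8,-9.9,0,0,0,0,10],[-20.2,-9.8,0,0,0,-0.021,10],[0,0,20,0,0,0,10],[0,0,20,0,0,0,10],[0,0,15,0,0,0,10],[0,0,8,0,0,0,10],[0,0,0,0,0,0,10],[0,0,0,0,0,0,10]]]}}

```text
time_s: 9.47
ee_pos: [0.5218, 0.0188, 0.1071]
eef_rot: [-3.14, -0.0, 1.723]
force: [-0.2, 0.5, -2.0]
grip_width: 0.0257
grip_force: 45.0
```

```bash
python3 - <<'E'
from h import *
snap('wrist','w4'); snap('top','t4');snap('scene','s4')
o=telemetry.get_obs(); print(o['ee_pos'],o['eef_rot'],o['force'])
im=cv2.imread('pics/w4.png')[150:320,150:350]; A=cv2.resize(im,(600,510),interpolation=cv2.INTER_CUBIC)
cv2.imwrite('pics/w4b.png',A)
c=load('w4'); print([w2px(c,[.5205,.017,z]) for z in (.03,.066)])
E
```

```text
[0.52237314 0.01882909 0.10825578] [3.14034586e+00 2.09861653e-04 1.72296652e+00] [-0.46296465 -0.62873968 -1.13369452]
[array([252.38940948, 201.62374136]), array([251.95976171, 217.330545  ])]
```

View pics/w4b.png

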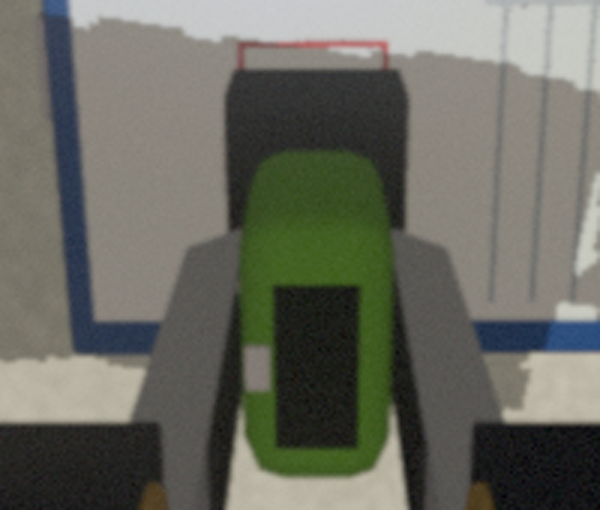

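The wrist crop shows the box's +y edge, corners (240,43)–(387,43), just beyond the skirt's +y lower rim at (236,70)–(404,70). The white mark points to the form's bottom (left). I'll compute the offset between stamp and box from this view.

```bash
python3 - <<'E'
from h import *
c=load('w4'); o=telemetry.get_obs()
y=np.pi/2+.152; tx=np.array([np.cos(y),np.sin(y)]);ty=np.array([np.sin(y),-np.cos(y)])
T=o['ee_pos']; f=lambda u,v,z:px2w(c,150+(u+.5)/3-.5,150+(v+.5)/3-.5,z)
def q(n,u,v,z): p=f(u,v,z)[:2]-T[:2]; print(n,z,(p@tx*1e3).round(1),(p@ty*1e3).round(1))
zr=T[2]-.0484
q('rimL',236,70,zr);q('rimR',404,70,zr)
for z in (.025,.0295,.034): q('boxL',241,44,z);q('boxR',387,44,z)
for u,v in [(274,287),(358,287),(357,446),(276,446)]: q('inset',u,v,T[2]-.0484+.085)
# clipboard edges left-bottom
q('cb corner',77,352,.022)
E
```

```text
rimL 0.05985578285296124 29.8 -18.9
rimR 0.05985578285296124 29.8 21.0
boxL 0.025 28.9 -20.3
boxR 0.025 28.8 19.4
boxL 0.0295 29.8 -20.0
boxR 0.0295 29.8 19.0
boxL 0.034 30.7 -19.6
boxR 0.034 30.7 18.7
inset 0.14485578285296125 14.7 -6.5
inset 0.14485578285296125 14.7 6.8
inset 0.14485578285296125 -14.4 7.0
inset 0.14485578285296125 -14.4 -6.5
cb corner 0.022 -66.8 -72.5
```

>>> {"op": "carry_out", "data": {"plan": [[[-0.5,-1.3,6,0,0,0,10],[0,0,7,0,0,0,10],[0,0,6,0,0,0,10],[0,0,2,0,0,0,10],[0,0,0,0,0,0,10],[0,0,0,0,0,0,10],[0,0,0,0,0,0,10]]]}}

```text
time_s: 10.2
ee_pos: [0.5209, 0.0181, 0.0866]
eef_rot: [3.141, 0.0, 1.723]
force: [1.5, -0.1, -1.6]
grip_width: 0.0255
grip_force: 45.0
```

```bash
python3 - <<'E'
from h import *
snap('wrist','w5')
o=telemetry.get_obs(); print(o['ee_pos'],o['eef_rot'],o['force'])
im=cv2.imread('pics/w5.png')[140:240,190:310]; A=cv2.resize(im,(720,600),interpolation=cv2.INTER_CUBIC)
cv2.imwrite('pics/w5b.png',A)
E
```

```text
[0.52092383 0.01806959 0.08668676] [3.14115696e+00 2.32065428e-05 1.72275217e+00] [ 0.69720553  0.39290395 -1.41629674]
```

View pics/w5b.png

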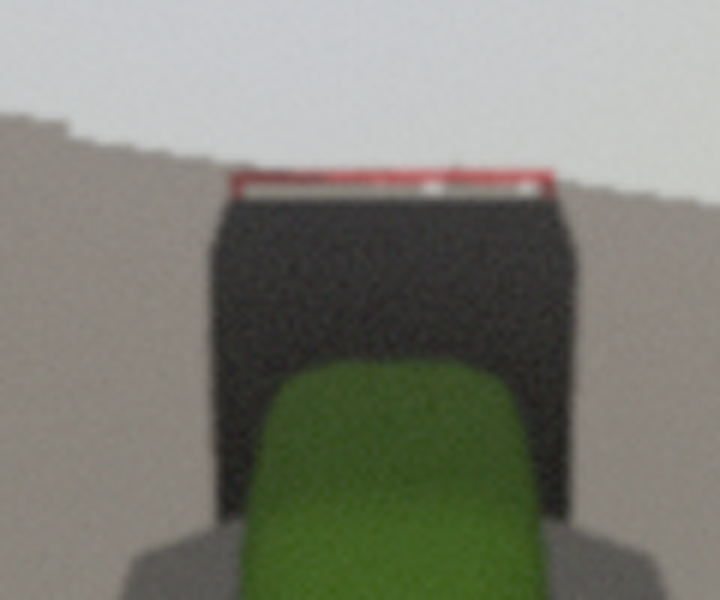

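The box's +y line (231–555, y≈180) and the rim (≈229–561, y≈200) are centred within half a millimetre. Next I'll check y.

```bash
python3 - <<'E'
from h import *
c=load('w5'); o=telemetry.get_obs()
y=np.pi/2+.152; tx=np.array([np.cos(y),np.sin(y)]);ty=np.array([np.sin(y),-np.cos(y)])
T=o['ee_pos']; f=lambda u,v,z:px2w(c,190+(u+.5)/6-.5,140+(v+.5)/6-.5,z)
def q(n,u,v,z): p=f(u,v,z)[:2]-T[:2]; print(n,z,(p@tx*1e3).round(1),(p@ty*1e3).round(1))
zr=T[2]-.0484
q('rimL',229,200,zr);q('rimR',561,200,zr)
for z in (.025,.0295,.034): q('boxL',234,180,z);q('boxR',552,180,z)
E
```

```text
rimL 0.03828675627486626 29.6 -18.8
rimR 0.03828675627486626 29.5 20.8
boxL 0.025 29.0 -19.2
boxR 0.025 29.0 20.8
boxL 0.0295 30.0 -18.8
boxR 0.0295 30.0 20.4
boxL 0.034 31.0 -18.5
boxR 0.034 31.0 20.0
```

Aligned within about 1 mm, so I'll descend slowly and feel for the paper.

>>> {"op": "carry_out", "data": {"plan": [[[0,0,1,0,0,0,10],[0,0,1,0,0,0,10],[0,0,0.5,0,0,0,10],[0,0,0.5,0,0,0,10],[0,0,0.5,0,0,0,10],[0,0,0.5,0,0,0,10],[0,0,0.5,0,0,0,10],[0,0,0.5,0,0,0,10],[0,0,0.5,0,0,0,10],[0,0,0,0,0,0,10],[0,0,0,0,0,0,10]]]}}

```text
time_s: 11.17
ee_pos: [0.5208, 0.0181, 0.0809]
eef_rot: [-3.142, -0.0, 1.723]
force: [-0.2, 0.5, -1.7]
grip_width: 0.0256
grip_force: 45.0
```

>>> {"op": "carry_out", "data": {"plan": [[[0,0,0.4,0,0,0,10],[0,0,0.4,0,0,0,10],[0,0,0.4,0,0,0,10],[0,0,0.4,0,0,0,10],[0,0,0.4,0,0,0,10],[0,0,0,0,0,0,10],[0,0,0,0,0,0,10]]]}}

```text
time_s: 11.75
ee_pos: [0.5207, 0.018, 0.0789]
eef_rot: [-3.142, -0.0, 1.723]
force: [0.7, -0.1, -2.8]
grip_width: 0.0254
grip_force: 45.0
```

>>> {"op": "carry_out", "data": {"plan": [[[0,0,0.4,0,0,0,10],[0,0,0.4,0,0,0,10],[0,0,0.4,0,0,0,10],[0,0,0.4,0,0,0,10],[0,0,0.4,0,0,0,10],[0,0,0,0,0,0,10],[0,0,0,0,0,0,10]]]}}

```text
time_s: 12.33
ee_pos: [0.5207, 0.0181, 0.0769]
eef_rot: [-3.142, -0.0, 1.723]
force: [0.6, -0.5, -1.2]
grip_width: 0.026
grip_force: 45.0
```

>>> {"op": "carry_out", "data": {"plan": [[[0,0,0.4,0,0,0,10],[0,0,0.4,0,0,0,10],[0,0,0.4,0,0,0,10],[0,0,0.4,0,0,0,10],[0,0,0.4,0,0,0,10],[0,0,0,0,0,0,10],[0,0,0,0,0,0,10]]]}}

```text
time_s: 12.92
ee_pos: [0.5208, 0.018, 0.0749]
eef_rot: [-3.142, 0.0, 1.723]
force: [-0.3, -0.3, -1.1]
grip_width: 0.0257
grip_force: 45.0
```

>>> {"op": "carry_out", "data": {"plan": [[[0,0,0.3,0,0,0,10],[0,0,0.3,0,0,0,10],[0,0,0.3,0,0,0,10],[0,0,0.3,0,0,0,10],[0,0,0.3,0,0,0,10],[0,0,0,0,0,0,10],[0,0,0,0,0,0,10]]]}}

```text
time_s: 13.5
ee_pos: [0.5208, 0.018, 0.0736]
eef_rot: [3.141, 0.0, 1.723]
force: [-1.0, 0.0, 2.2]
grip_width: 0.0257
grip_force: 45.0
```

>>> {"op": "carry_out", "data": {"plan": [[[0,0,0.3,0,0,0,10],[0,0,0.3,0,0,0,10],[0,0,0.3,0,0,0,10],[0,0,0.3,0,0,0,10],[0,0,0.3,0,0,0,10],[0,0,0,0,0,0,10],[0,0,0,0,0,0,10]]]}}

```text
time_s: 14.08
ee_pos: [0.5208, 0.018, 0.072]
eef_rot: [3.141, 0.0, 1.723]
force: [-1.3, -0.6, 5.0]
grip_width: 0.0258
grip_force: 45.0
```

Skirt contact found at TCP z of about 0.074. I'll compress further.

>>> {"op": "carry_out", "data": {"plan": [[[0,0,0.3,0,0,0,10],[0,0,0.3,0,0,0,10],[0,0,0.3,0,0,0,10],[0,0,0.3,0,0,0,10],[0,0,0.3,0,0,0,10],[0,0,0.3,0,0,0,10],[0,0,0.2,0,0,0,10],[0,0,0,0,0,0,10],[0,0,0,0,0,0,10]]]}}

```text
time_s: 14.83
ee_pos: [0.5208, 0.018, 0.07]
eef_rot: [3.141, 0.0, 1.723]
force: [-1.8, -0.5, 6.9]
grip_width: 0.0257
grip_force: 45.0
```

```bash
cat > fz.py <<'E'
from h import *
F=[];Z=[]
for i in range(6):
    optics.camera('wrist'); o=telemetry.get_obs(); F.append(np.r_[o['force'],o['moment']]);Z.append(o['ee_pos'])
print(np.mean(F,0).round(2),np.std(F,0).round(2),np.mean(Z,0).round(5),o['eef_rot'])
E
python3 fz.py
```

```text
[-2.22 -0.63  6.25 -0.1   0.32  0.02] [0.11 0.42 0.72 0.04 0.02 0.02] [0.52082 0.01804 0.07006] [3.14140332e+00 4.41188083e-05 1.72277061e+00]
```

A side force of -2.2 N in x has built up. I'll relieve it with a small shift before the die meets the paper.

>>> {"op": "carry_out", "data": {"plan": [[[0,-0.1,0,0,0,0,10],[0,-0.1,0,0,0,0,10],[0,0,0,0,0,0,10],[0,0,0,0,0,0,10]]]}}

```text
time_s: 15.47
ee_pos: [0.5208, 0.018, 0.0701]
eef_rot: [3.141, 0.0, 1.723]
force: [-1.5, -0.5, 6.8]
grip_width: 0.0257
grip_force: 45.0
```

```bash
python3 fz.py
```

```text
[-1.22 -0.38  6.07 -0.07  0.2  -0.02] [0.68 0.41 0.44 0.03 0.02 0.01] [0.52078 0.01804 0.07013] [3.14099821e+00 5.77195782e-05 1.72278188e+00]
```

>>> {"op": "carry_out", "data": {"plan": [[[0,-0.1,0,0,0,0,10],[0,-0.1,0,0,0,0,10],[0,-0.1,0,0,0,0,10],[0,0,0.2,0,0,0,10],[0,0,0.2,0,0,0,10],[0,0,0.2,0,0,0,10],[0,0,0.2,0,0,0,10],[0,0,0,0,0,0,10],[0,0,0,0,0,0,10]]]}}

```text
time_s: 16.52
ee_pos: [0.5207, 0.018, 0.0695]
eef_rot: [3.14, 0.0, 1.723]
force: [-0.0, -0.1, 6.9]
grip_width: 0.0256
grip_force: 45.0
```

```bash
python3 fz.py
```

```text
[-0.34 -0.2   6.72 -0.02 -0.04 -0.01] [0.39 0.51 0.35 0.03 0.02 0.03] [0.52073 0.01802 0.06949] [3.14032359e+00 1.22767641e-04 1.72275371e+00]
```

The side force is gone. Now I'll approach the die contact in small steps.

>>> {"op": "carry_out", "data": {"plan": [[[0,0,0.1,0,0,0,10],[0,0,0.1,0,0,0,10],[0,0,0.1,0,0,0,10],[0,0,0.1,0,0,0,10],[0,0,0.1,0,0,0,10],[0,0,0,0,0,0,10]]]}}

```text
time_s: 17.32
ee_pos: [0.5207, 0.018, 0.069]
eef_rot: [3.14, 0.0, 1.723]
force: [-0.2, -0.0, 6.8]
grip_width: 0.026
grip_force: 45.0
```

>>> {"op": "carry_out", "data": {"plan": [[[0,0,0.1,0,0,0,10],[0,0,0.1,0,0,0,10],[0,0,0.1,0,0,0,10],[0,0,0,0,0,0,10]]]}}

```text
time_s: 17.65
ee_pos: [0.5208, 0.018, 0.0688]
eef_rot: [3.14, 0.0, 1.723]
force: [-0.2, 0.7, 7.4]
grip_width: 0.0259
grip_force: 45.0
```

>>> {"op": "carry_out", "data": {"plan": [[[0,0,0.1,0,0,0,10],[0,0,0.1,0,0,0,10],[0,0,0.1,0,0,0,10],[0,0,0,0,0,0,10]]]}}

```text
time_s: 17.98
ee_pos: [0.5207, 0.018, 0.0686]
eef_rot: [3.14, 0.0, 1.723]
force: [-1.1, -0.0, 10.2]
grip_width: 0.0259
grip_force: 45.0
```

>>> {"op": "carry_out", "data": {"plan": [[[0,0,0.1,0,0,0,10],[0,0,0.1,0,0,0,10],[0,0,0,0,0,0,10],[0,0,0,0,0,0,10]]]}}

```text
time_s: 18.32
ee_pos: [0.5208, 0.018, 0.0685]
eef_rot: [3.14, 0.0, 1.723]
force: [-2.7, -0.3, 9.9]
grip_width: 0.0261
grip_force: 45.0
```

>>> {"op": "carry_out", "data": {"plan": [[[0,-0.05,0.1,0,0,0,10],[0,-0.05,0.1,0,0,0,10],[0,-0.05,0.1,0,0,0,10],[0,0,0,0,0,0,10],[0,0,0,0,0,0,10]]]}}

```text
time_s: 18.73
ee_pos: [0.5208, 0.018, 0.0684]
eef_rot: [3.14, 0.0, 1.723]
force: [-1.7, -0.1, 11.4]
grip_width: 0.0258
grip_force: 45.0
```

```bash
python3 fz.py
```

```text
[-1.780e+00  1.900e-01  1.192e+01  2.000e-02  3.800e-01  1.000e-02] [0.34 0.36 0.33 0.02 0.04 0.04] [0.52075 0.018   0.06838] [3.13988855e+00 2.21244314e-04 1.72280480e+00]
```

Push is about 13.5 N. I'll add about 2.5 N and hold.

>>> {"op": "carry_out", "data": {"plan": [[[0,-0.05,0.1,0,0,0,10],[0,-0.05,0.1,0,0,0,10],[0,-0.05,0.1,0,0,0,10],[0,-0.05,0.1,0,0,0,10],[0,0,0,0,0,0,10],[0,0,0,0,0,0,10]]]}}

```text
time_s: 19.53
ee_pos: [0.5207, 0.018, 0.0682]
eef_rot: [3.139, 0.0, 1.723]
force: [-2.2, 1.0, 15.1]
grip_width: 0.0257
grip_force: 45.0
```

```bash
python3 fz.py
```

```text
[-1.8   0.43 14.08  0.08  0.4  -0.02] [0.59 0.4  0.76 0.02 0.03 0.02] [0.52074 0.01799 0.06821] [3.13926321e+00 2.62090974e-04 1.72278232e+00]
```

About 15.7 N. I'll hold it half a second longer, then lift straight off.

>>> {"op": "carry_out", "data": {"plan": [[[0,0,0,0,0,0,10],[0,0,0,0,0,0,10],[0,0,0,0,0,0,10],[0,0,0,0,0,0,10],[0,0,-0.2,0,0,0,10],[0,0,-0.2,0,0,0,10],[0,0,-0.2,0,0,0,10],[0,0,-0.2,0,0,0,10],[0,0,-0.2,0,0,0,10],[0,0,-0.3,0,0,0,10],[0,0,-0.4,0,0,0,10],[0,0,-0.6,0,0,0,10],[0,0,-0.8,0,0,0,10],[0,0,-1,0,0,0,10],[0,0,-1,0,0,0,10],[0,0,-1,0,0,0,10],[0,0,-1,0,0,0,10],[0,0,-1,0,0,0,10],[0,0,-1,0,0,0,10],[0,0,-2,0,0,0,10]]]}}

```text
time_s: 21.5
ee_pos: [0.5192, 0.0179, 0.0777]
eef_rot: [-3.14, -0.0, 1.723]
force: [-0.7, -0.3, -2.1]
grip_width: 0.0258
grip_force: 45.0
```

>>> {"op": "carry_out", "data": {"plan": [[[0,0,-4,0,0,0,10],[0,0,-8,0,0,0,10],[0,0,-15,0,0,0,10],[0,0,-20,0,0,0,10],[0,0,-20,0,0,0,10],[0,0,-15,0,0,0,10],[0,0,-6,0,0,0,10],[0,0,0,0,0,0,10],[0,0,0,0,0,0,10]]]}}

```text
time_s: 22.25
ee_pos: [0.5197, 0.0179, 0.1659]
eef_rot: [-3.141, -0.0, 1.723]
force: [0.8, 0.1, -2.2]
grip_width: 0.0255
grip_force: 45.0
```

```bash
python3 - <<'E'
from h import *
o=telemetry.get_obs(); print(o['ee_pos'],o['eef_rot'],o['force'],o['time_s'])
y=o['eef_rot'][2]; d=np.array([.6190,.3187])-o['ee_pos'][:2]; tx=np.array([np.cos(y),np.sin(y)]);ty=np.array([np.sin(y),-np.cos(y)])
print(d@tx*1e3,d@ty*1e3, 'turn z',y-1.7020)
snap('wrist','w6'); im=cv2.imread('pics/w6.png')[60:330,100:460]; cv2.imwrite('pics/w6b.png',cv2.resize(im,(720,540),interpolation=cv2.INTER_CUBIC))
E
```

```text
[0.51967001 0.01790895 0.16585801] [-3.14120667e+00 -4.02579955e-05  1.72277805e+00] [ 0.78576518  0.11150502 -2.16575194] 22.25
282.2855361075053 143.72397093497693 turn z 0.020778050354259392
```

View pics/w6b.png

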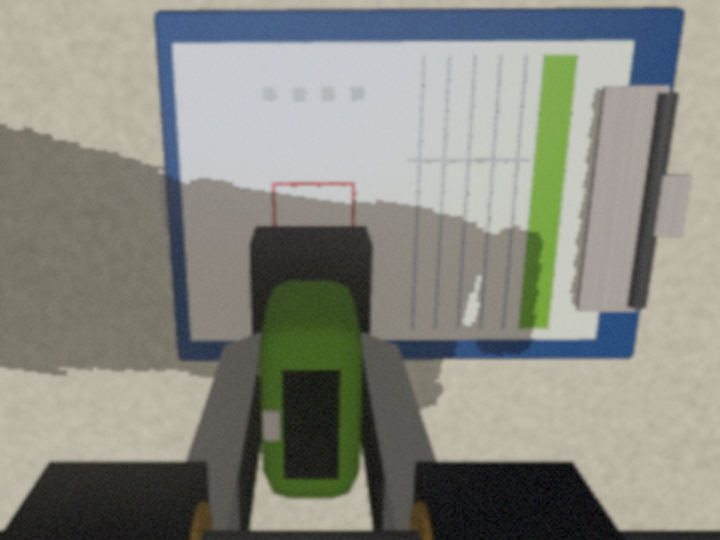

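The stamp is clear of the form and the clipboard hasn't moved; the print is still hidden under the stamp. I'll return above the holder and check the print with the top camera.

>>> {"op": "carry_out", "data": {"plan": [[[10,5,0,0,0,0,10],[20.9,10.7,0,0,0,0,10],[20.9,10.7,0,0,0,0,10],[20.9,10.7,0,0,0,0,10],[20.9,10.7,0,0,0,0,10],[20.9,10.7,0,0,0,0,10],[20.9,10.7,0,0,0,0,10],[20.9,10.7,0,0,0,0,10],[20.9,10.7,0,0,0,0,10],[20.9,10.7,0,0,0,0,10],[20.9,10.7,0,0,0,0,10],[20.9,10.7,0,0,0,0,10],[20.9,10.7,0,0,0,0,10],[21.5,10.3,0,0,0,0.021,10],[0,0,0,0,0,0,10],[0,0,0,0,0,0,10],[0,0,0,0,0,0,10]]]}}

```text
time_s: 23.72
ee_pos: [0.6188, 0.3187, 0.1652]
eef_rot: [-3.14, 0.001, 1.702]
force: [-0.0, 0.5, -1.4]
grip_width: 0.0255
grip_force: 45.0
```

```bash
python3 - <<'E'
from h import *
o=telemetry.get_obs(); print(o['ee_pos'],o['eef_rot'],o['force'],o['time_s'])
y=o['eef_rot'][2]; d=np.array([.6190,.3187])-o['ee_pos'][:2]; tx=np.array([np.cos(y),np.sin(y)]);ty=np.array([np.sin(y),-np.cos(y)])
print(d@tx*1e3,d@ty*1e3, 'turn z',y-1.7020)
snap('wrist','w7'); snap('top','t7')
A=cv2.resize(cv2.imread('pics/t7.png')[195:235,265:305],(400,400),interpolation=cv2.INTER_CUBIC)
B=cv2.resize(cv2.imread('pics/w7.png')[130:290,175:335],(400,400),interpolation=cv2.INTER_CUBIC)
cv2.imwrite('pics/c7.png',np.hstack([A,B]))
E
```

```text
[0.61875338 0.31872392 0.1651554 ] [-3.14003975e+00  5.99235208e-04  1.70226257e+00] [-0.024566    0.48867524 -1.35695345] 23.7167
-0.056038421866092154 0.24135700302736357 turn z 0.0002625700261176256
```

View pics/c7.png

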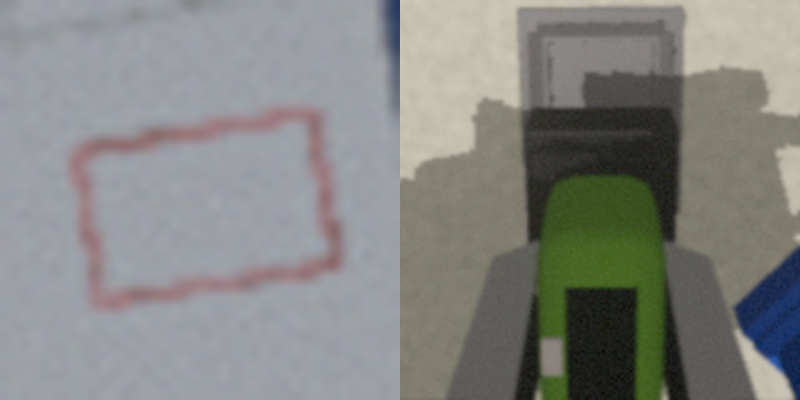

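The print isn't rendered, but the force and travel (die contact at 0.0687, about 15.8 N held for over 0.7 s) show it was made, with no disturbance in the box. Right crop: the stamp (522–677) is centred over the holder (517–685). Lowering it now.

>>> {"op": "carry_out", "data": {"plan": [[[0,0.2,10,0,0,0,10],[0,0,20,0,0,0,10],[0,0,20,0,0,0,10],[0,0,20,0,0,0,10],[0,0,15,0,0,0,10],[0,0,8,0,0,0,10],[0,0,4,0,0,0,10],[0,0,2,0,0,0,10],[0,0,2,0,0,0,10],[0,0,2,0,0,0,10],[0,0,0,0,0,0,10],[0,0,0,0,0,0,10]]]}}

```text
time_s: 24.82
ee_pos: [0.6195, 0.3188, 0.0637]
eef_rot: [3.141, -0.0, 1.702]
force: [0.3, 0.5, -1.5]
grip_width: 0.0258
grip_force: 45.0
```

>>> {"op": "carry_out", "data": {"plan": [[[0,0,1,0,0,0,10],[0,0,1,0,0,0,10],[0,0,1,0,0,0,10],[0,0,1,0,0,0,10],[0,0,0,0,0,0,10],[0,0,0,0,0,0,10]]]}}

```text
time_s: 25.32
ee_pos: [0.6194, 0.3188, 0.0592]
eef_rot: [-3.141, 0.0, 1.702]
force: [0.7, 0.1, -1.6]
grip_width: 0.0253
grip_force: 45.0
```

>>> {"op": "carry_out", "data": {"plan": [[[0,0,1,0,0,0,10],[0,0,1,0,0,0,10],[0,0,1,0,0,0,10],[0,0,1,0,0,0,10],[0,0,0,0,0,0,10],[0,0,0,0,0,0,10]]]}}

```text
time_s: 25.82
ee_pos: [0.6194, 0.3187, 0.0552]
eef_rot: [-3.141, 0.0, 1.702]
force: [0.1, -0.6, -1.1]
grip_width: 0.0258
grip_force: 45.0
```

>>> {"op": "carry_out", "data": {"plan": [[[0,0,0.5,0,0,0,10],[0,0,0.5,0,0,0,10],[0,0,0.5,0,0,0,10],[0,0,0.5,0,0,0,10],[0,0,0,0,0,0,10],[0,0,0,0,0,0,10]]]}}

```text
time_s: 26.32
ee_pos: [0.6194, 0.3187, 0.0532]
eef_rot: [-3.142, 0.0, 1.702]
force: [-0.3, 0.7, -0.6]
grip_width: 0.026
grip_force: 45.0
```

>>> {"op": "carry_out", "data": {"plan": [[[0,0,0.4,0,0,0,10],[0,0,0.4,0,0,0,10],[0,0,0.4,0,0,0,10],[0,0,0.4,0,0,0,10],[0,0,0,0,0,0,10],[0,0,0,0,0,0,10]]]}}

```text
time_s: 26.82
ee_pos: [0.6195, 0.3188, 0.052]
eef_rot: [3.141, -0.0, 1.702]
force: [-1.9, -1.7, 3.1]
grip_width: 0.0255
grip_force: 45.0
```

Seated on the floor at the original height. Releasing gently and withdrawing upwards.

>>> {"op": "carry_out", "data": {"plan": [[[0,0,-0.4,0,0,0,10],[0,0,-0.2,0,0,0,10],[0,0,0,0,0,0,22],[0,0,0,0,0,0,25],[0,0,0,0,0,0,27],[0,0,0,0,0,0,29],[0,0,0,0,0,0,32],[0,0,0,0,0,0,40],[0,0,0,0,0,0,60],[0,0,0,0,0,0,80],[0,0,0,0,0,0,90],[0,0,0,0,0,0,90],[0,0,0,0,0,0,90]]], "squeeze": 5}}

```text
time_s: 27.9
ee_pos: [0.6194, 0.3188, 0.0523]
eef_rot: [3.142, 0.0, 1.702]
force: [-0.4, 0.2, 0.1]
grip_width: 0.0688
grip_force: 0.0
```

>>> {"op": "carry_out", "data": {"plan": [[[0,0,-5,0,0,0,90],[0,0,-15,0,0,0,90],[0,0,-25,0,0,0,90],[0,0,-30,0,0,0,90],[0,0,-30,0,0,0,90],[0,0,-30,0,0,0,90],[0,0,-30,0,0,0,90],[0,0,-30,0,0,0,90],[-25,0,0,0,0,0,90],[-25,0,0,0,0,0,90],[-25,0,0,0,0,0,90],[-20,0,0,0,0,0,90],[0,0,0,0,0,0,90],[0,0,0,0,0,0,90],[0,0,0,0,0,0,90]]]}}

```text
time_s: 29.15
ee_pos: [0.6317, 0.2252, 0.2475]
eef_rot: [3.141, -0.0, 1.702]
force: [0.2, 0.1, 0.4]
grip_width: 0.0896
grip_force: 0.0
```

```bash
python3 - <<'E'
from h import *
snap('wrist','w8'); o=telemetry.get_obs(); print(o['ee_pos'],o['eef_rot'])
crop('w8',200,20,400,170,4,'w8b')
E
```

```text
[0.631626   0.22552009 0.24739299] [ 3.14145950e+00 -1.98448286e-04  1.70260587e+00]
```

View pics/w8b.png

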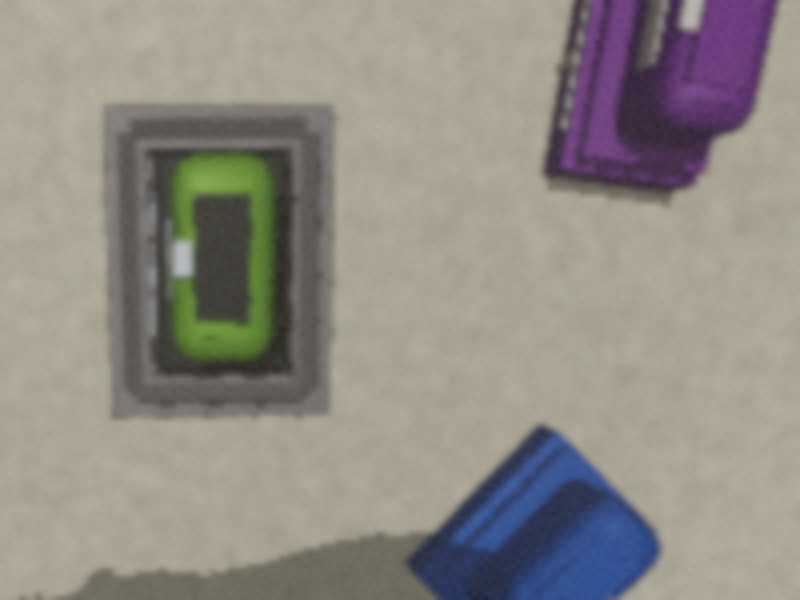

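The stamp stands square in its holder (bar at 172–273, 153–360, inside the recess), front mark to the robot side, and the arm is clear.

```bash
python3 -c "
from station import ctrl; print(ctrl.hand_in())"
```

```text
the job is handed in; nothing more can be done
None
```

I stamped the form inside the red box, right way up, at about 16 N for over half a second, put the stamp back fully home in its holder, and handed the job in; the cameras don't show the print, so that rests on the force and travel readings, and no verdict came back.

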